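# Check-weigh the boxed-in sample jar

### The arm

A 6-joint arm with a two-finger parallel gripper is mounted at the origin on the work surface. World frame = base frame: x ahead of the robot, y to its left, z up, the work surface at z = 0. Lengths are in m, angles in rad, forces in N, time in s.
With the tool pointing down it reaches from about 0.35 to 0.725 m from the base axis. Payload 4.3 kg.
Tool frame: the origin (TCP) lies at the very end of the fingers, on their centre line; the grasp point (between the pads) lies 19 mm behind it; z points along the fingers, y is the line along which they close (so a half turn about z gives the same grasp; the last joint's range is limited). The gripper opens to 85 mm and grips with 20 to 120 N. Pads are 22 mm wide; open, the fingers measure 114 mm over their backs; the gripper's body (76 mm by 85 mm) begins 54 mm behind the grasp point. The pads swing forward as they close: fully open they stand 13 mm farther back than shut.
Start: joints at [-1.352, 0.377, 0.081, 1.274, 0, 1.46], TCP at [0.186, -0.544, 0.21] pointing down, gripper open.
Joint ranges: [-2.72, 2.72], [-0.84, 1.66], [-1.02, 1.22], [-1.77, 2.12], [-1.37, 1.28], [-3.14, 3.14]. Speed limits (rad/s): [2.57, 2.57, 3.14, 3.14, 3.14, 3.14].

### API

Orientations are given as a unit quaternion [w, x, y, z].
In Python, from cell import env, viewer, spot_in gives the robot as it stands.
- The arm moves only by the tool step_hand, called after "Request:" as name(argument=value, ...) on one line, values as JSON. Schema: {"type":"object","properties":{"increments":{"type":"object","properties":{"steps":{"type":"array","items":{"type":"array","items":{"type":"number"},"minItems":7,"maxItems":7},"minItems":1,"maxItems":20}},"additionalProperties":false,"required":["steps"]},"only":{"type":"string"},"quiet":{"type":"boolean"},"lines":{"type":"string"}},"required":["increments"],"additionalProperties":false}. increments is an object whose key "steps" holds a list of rows, 1 to 20 of them, each of 7 numbers: the finger opening in m, then dx, dy, dz in normalised numbers (1 is 0.8 m), then a rotation vector rx, ry, rz in fractions of the full range, 1 being pi rad; each row is the pose to reach, as a shift and turn from the pose commanded when the call began, along the tool's axes at that moment; what a row does not reach only later rows make up. A row lasts 1/10 s, in which the tool goes at most 0.05 m and 0.15 rad, less where a joint would pass 70% of its speed; a pose out of reach is approached as far as the arm can. The fingers move at their own pace and stop on an object; the grip force is fixed at half the most. Time passes only in rows, so rows that do not move let the fingers close. The tool returns the time, the measured TCP pose, the force, the opening and the grip force at its end. only (a regular expression) keeps the lines of the reply that match it, lines (a string "A,B") keeps lines A to B, and quiet returns only ok. No shift or turn number may pass 1 either way. Input that does not fit is refused with a message, and nothing moves.
- env.read_state(): the state, without advancing time (a new reading comes with each control period).
- viewer.read_camera(name): name is "scene" or "top" or "wrist"; returns a dict with "frame" (384x512x3 uint8, red, green, blue), "depth" (384x512 float32, m along the optical axis (not along the pixel's ray), 0 where there is no reading), "fx", "fy", "cx", "cy" (pixels), "world_from_camera" (4x4, takes a point from camera to world coordinates); the wrist camera has in their place "T_tool_cam" (4x4, takes a point from camera to tool coordinates, whose origin is the TCP and whose axes are the flange's). Camera axes: x right, y up, looking along -z (the intrinsics and any distortion apply to the point x, -y, -z); pixel columns grow to the right and rows downward; lengths in m; the calibration is good to about 2 mm. A picture is of the moment at which its call begins: read the wrist's pose just before it.
- env.finish_job(): hands the job in; it is judged then, once.
Trained networks look in a picture, given as the dict that the camera call returned (one of the last four; its "shot" number tells which), for a name from the list of things; names that differ only in an ending like _2 or _b are one class to them, and where a whole thing is asked for, a point or a joint stands for the part that bears it (a point fixed in the world has none). Each returns a list of dicts, best first, with "conf" (0 to 1); they miss things now and then, are a little off and sometimes report something else, mostly with a low value. They report only what shows in the picture. A call takes as long as a camera call. They do not tell look-alikes from the thing itself.
- spot_in(picture, name): "location" ([row, column] in pixels, amid what is visible of it).
The state is a dict: "time": time; "joint_pos": joint angles; "qd": joint speeds; "joint_torque": joint torques, N m; "position": TCP position; "tool_rot": TCP orientation; "wrist_force": force on the tool from outside, world axes, zero at the start; "ft_torque": the same for the moment, N m; "width": finger opening in m; "finger_force": force on a finger pad.
Only numpy, scipy, OpenCV 4.12 (cv2) and the standard library are available. Lean on these libraries where they do the work, as an engineer would, in place of code of your own. Each camera call takes 0.05 s, during which the arm holds its last target. There are 200 camera calls.

### The job

The amber sample jar at the back of the steel rack is boxed in by three tall bottles and has to go on the balance. First move all three bottles over to the empty grey side tray, leaving the jar where it is; then, with all three bottles standing in the tray, stand the jar in the middle of the balance's pan and let go of it; finally put each bottle back in the middle of the disc of its own cap colour in the rack, and leave the jar on the pan. Keep bottles and jar upright throughout, set them down rather than drop them, and leave everything released and at rest.

Things in the scene. Friction and masses are not known exactly. Their poses are not given: they have to be found in the camera images.
- bottle_red: loose tall white plastic bottle with a red screw cap and a red band round it; starts standing on the red disc in the rack. 130 mm tall: body 48 mm in diameter up to 80 mm, shoulder up to 94 mm, neck 24 mm in diameter, cap 30 mm in diameter from 100 to 130 mm. 0.14 to 0.28 kg. Origin: centre of its underside; z points up to the cap.
- bottle_yellow: loose tall white plastic bottle with a yellow screw cap and a yellow band round it; starts standing on the yellow disc in the rack. 130 mm tall: body 48 mm in diameter up to 80 mm, shoulder up to 94 mm, neck 24 mm in diameter, cap 30 mm in diameter from 100 to 130 mm. 0.14 to 0.28 kg. Origin: centre of its underside; z points up to the cap.
- bottle_blue: loose tall white plastic bottle with a blue screw cap and a blue band round it; starts standing on the blue disc in the rack. 130 mm tall: body 48 mm in diameter up to 80 mm, shoulder up to 94 mm, neck 24 mm in diameter, cap 30 mm in diameter from 100 to 130 mm. 0.14 to 0.28 kg. Origin: centre of its underside; z points up to the cap.
- jar: loose short amber glass jar with a white lid, 44 mm in diameter (lid 41 mm), 52 mm tall, body up to 40 mm; 0.1 to 0.2 kg. Starts standing on the rack's floor near the back, boxed in by the three bottles (its surface only about 13 mm from theirs). Origin: centre of its underside; z up.
- disc_red: red disc, 62 mm in diameter, 3 mm thick, fixed on the rack's floor (the three discs' places in the rack are swapped from start to start). Origin: centre of its underside; its top is 3 mm above.
- disc_yellow: yellow disc, 62 mm in diameter, 3 mm thick, fixed on the rack's floor (the three discs' places in the rack are swapped from start to start). Origin: centre of its underside; its top is 3 mm above.
- disc_blue: blue disc, 62 mm in diameter, 3 mm thick, fixed on the rack's floor (the three discs' places in the rack are swapped from start to start). Origin: centre of its underside; its top is 3 mm above.
- rack: low steel rack, fixed: floor 6 mm thick, x from -70 to +95, y from -100 to +100 mm in its own frame; lips 3 mm thick and 30 mm high along its back (+x) and both y sides, open at the front (-x). Disc centres at (20, 56), (-20, 0), (20, -56) mm, jar within 4 mm of (40, 0). A small loose brass fitting, 26 mm high, stands near (-50, 78). Origin: on the table, z up.
- tray: empty grey side tray, fixed on the table: outside 250 (its x) x 110 (its y) x 16 mm high, walls and floor 4 mm thick. Stands to the left or the right of the rack. Origin: centre of its underside, so its inner floor is 4 mm above.
- balance: black weighing balance, fixed, with a round aluminium pan 110 mm in diameter whose top is 41 mm above the table; housing 200 x 150 x 30 mm, reaching from x = -130 to +70 mm in its own frame. Stands on the other side of the rack from the tray. Origin: on the table, straight below the middle of the pan.
There are look-alikes about, which are no part of the job. Of the things that look like the jar, the largest one is meant.

How it is judged:
By the outcome, as a careful person would: the job done as asked, in the order asked, and still so for the second after the job is handed in, with the robot touching nothing.
It also fails if it takes over 149 s, if anything falls off the work surface, if the arm or the gripper's body presses on something with over 40 N, if the wrist force passes 120 N, or if a joint passes its speed limit or range.

## Working session

There is one attempt and no reset: what is moved stays moved. The work goes in short steps, Python scripts to look and compute and a tool call to move; the robot and the scene stay as the last step left them, time stands still between calls to the robot, and variables do not carry over. Pictures are saved under pics/ and viewed, at most 14 in all, crops included, and the job is handed in when it is done.

```bash
ls; mkdir -p pics; cat > h.py <<'E'
import numpy as np, cv2
from cell import env, viewer, spot_in
from scipy.spatial.transform import Rotation as R
def tool():
    s=env.read_state(); q=s['tool_rot']; T=np.eye(4)
    T[:3,:3]=R.from_quat([q[1],q[2],q[3],q[0]]).as_matrix(); T[:3,3]=s['position']; return T
def cam(n):
    T=tool(); p=viewer.read_camera(n)
    p['W']=T@p['T_tool_cam'] if n=='wrist' else p['world_from_camera']
    return p
def cloud(p):
    d=p['depth']; v,u=np.mgrid[:d.shape[0],:d.shape[1]]
    P=np.stack([(u-p['cx'])/p['fx']*d,-(v-p['cy'])/p['fy']*d,-d],-1)
    return P@p['W'][:3,:3].T+p['W'][:3,3]
def save(p,f): cv2.imwrite('pics/'+f,p['frame'][:,:,::-1])
E
python3 - <<'E'
from h import *
s=env.read_state(); print({k:np.round(v,3) for k,v in s.items()})
for n in ('top','scene'):
    p=cam(n); save(p,n+'1.png'); C=cloud(p); print(n,[k for k in p], p['W'][:3,3])
    for o in ['bottle_red','bottle_yellow','bottle_blue','jar','disc_red','disc_yellow','disc_blue','rack','tray','balance']:
        for r in spot_in(p,o)[:4]:
            i,j=map(int,r['location']); print(o,round(r['conf'],2),(i,j),C[i,j].round(3))
E
```

```text
pics
{'time': np.float64(0.0), 'joint_pos': array([-1.352,  0.378,  0.08 ,  1.274,  0.   ,  1.46 ]), 'qd': array([-0.   ,  0.   ,  0.   ,  0.001,  0.001,  0.   ]), 'joint_torque': array([-0.0000e+00, -4.6361e+01,  2.6987e+01,  2.1000e-02,  0.0000e+00,
       -0.0000e+00]), 'position': array([ 0.186, -0.544,  0.209]), 'tool_rot': array([-0.001,  0.987,  0.164, -0.   ]), 'wrist_force': array([ 0.04 , -0.08 ,  0.415]), 'ft_torque': array([-0.009,  0.007, -0.022]), 'finger_force': np.float64(0.0), 'width': np.float64(0.086)}
top ['frame', 'depth', 'fx', 'fy', 'cx', 'cy', 'world_from_camera', 'shot', 'W'] [ 0.46399792 -0.00726978  1.04175453]
bottle_red 0.86 (204, 232) [0.55  0.019 0.136]
bottle_yellow 0.59 (188, 262) [ 0.582 -0.037  0.139]
bottle_yellow 0.48 (237, 387) [ 0.498 -0.301  0.039]
bottle_blue 0.94 (177, 209) [0.6   0.063 0.139]
jar 0.85 (174, 237) [0.62  0.012 0.056]
jar 0.7 (139, 310) [ 0.702 -0.14   0.035]
jar 0.46 (177, 316) [ 0.621 -0.153  0.036]
disc_yellow 0.42 (194, 249) [ 0.585 -0.014  0.006]
disc_blue 0.45 (189, 215) [0.59  0.057 0.043]
rack 0.88 (189, 237) [0.596 0.0
[... 164 characters left out ...]
', 'shot', 'W'] [ 1.21063904 -0.06798274  0.80317174]
bottle_red 0.86 (182, 249) [0.573 0.014 0.101]
bottle_red 0.6 (233, 246) [ 0.642 -0.004  0.003]
bottle_yellow 0.58 (204, 225) [ 0.614 -0.046  0.084]
bottle_blue 0.61 (203, 274) [0.633 0.061 0.09 ]
bottle_blue 0.27 (199, 225) [ 0.609 -0.044  0.095]
bottle_blue 0.23 (216, 250) [0.635 0.007 0.057]
jar 0.83 (218, 249) [0.639 0.004 0.056]
jar 0.71 (228, 180) [ 0.627 -0.153  0.035]
jar 0.48 (261, 189) [ 0.716 -0.137  0.033]
disc_yellow 0.42 (224, 231) [ 0.614 -0.036  0.007]
disc_blue 0.72 (225, 277) [0.635 0.07  0.009]
rack 0.8 (236, 251) [0.653 0.006 0.005]
tray 0.97 (165, 351) [0.465 0.304 0.003]
balance 0.85 (201, 117) [ 0.525 -0.298  0.037]
```

```bash
python3 - <<'E'
from h import *
p=cam('top'); C=cloud(p); np.save('C.npy',C)
a=cv2.resize(p['frame'][110:310,60:460],(800,400),interpolation=cv2.INTER_CUBIC); cv2.imwrite('pics/topc.png',a[:,:,::-1])
Z=C[...,2]; hsv=cv2.cvtColor(p['frame'],cv2.COLOR_RGB2HSV)
cc=[]
for lo,hi,nm in((.115,.15,'caps'),(.045,.075,'jar?'),(.034,.046,'pan?'),(.028,.04,'~30'),(.01,.022,'traywall')):
    m=((Z>lo)&(Z<hi)).astype(np.uint8)
    n,L,S,c=cv2.connectedComponentsWithStats(m)
    for k in range(1,n):
        if S[k,4]>25:
            P=C[L==k]; (x,y),(w,h),ang=cv2.minAreaRect((P[:,:2]*1000).astype(np.float32)); print(nm,S[k,4],'med',np.median(P,0).round(4),'mean',P.mean(0).round(4),'rect',round(x,1),round(y,1),round(w),round(h),round(ang,1), np.median(hsv[L==k],0))
E
```

```text
caps 7827 med [0.8372 0.3819 0.1402] mean [0.8373 0.382  0.1393] rect 840.7 387.5 162 178 0.2 [ 16. 127. 136.]
caps 146 med [0.8197 0.1592 0.1201] mean [0.82   0.1597 0.1202] rect 820.1 159.6 25 25 29.5 [120.  19.  28.]
caps 141 med [0.79   0.0798 0.1203] mean [0.79   0.08   0.1201] rect 790.4 79.6 26 24 1.1 [120.  18.  29.]
caps 144 med [0.7704 0.2195 0.1202] mean [0.7702 0.2196 0.1201] rect 770.9 219.9 25 24 27.4 [120.  18.  28.]
caps 216 med [0.6098 0.0684 0.139 ] mean [0.6099 0.0681 0.1378] rect 610.5 68.7 28 28 43.9 [109. 190. 132.]
caps 217 med [ 0.5893 -0.0408  0.1388] mean [ 0.5898 -0.0413  0.1377] rect 590.4 -41.6 28 28 1.1 [ 27. 207. 162.]
caps 204 med [0.5611 0.0207 0.139 ] mean [0.5609 0.0205 0.1382] rect 561.8 20.8 29 26 1.7 [  1. 204. 148.]
jar? 755 med [0.762  0.3206 0.0603] mean [0.7966 0.3565 0.0603] rect 789.9 367.3 127 263 37.0 [ 16. 117.  60.]
jar? 598 med [ 0.7715 -0.2722  0.061 ] mean [ 0.7988 -0.2945  0.0603] rect 799.1 -295.4 219 108 50.6 [120.  17.  15.]
jar? 1319 med [ 0.8797 -0.3631  0.0658] mean [ 0.8732 -0.3532  0.0628] rect 844.5 -333.5 157 128 89.9 [30.
[... 8320 characters left out ...]
[25. 29. 63.]
traywall 101 med [ 0.771  -0.3434  0.0161] mean [ 0.7711 -0.3432  0.0159] rect 771.1 -343.0 2 139 0.2 [120.  17.  15.]
traywall 119 med [ 0.7709 -0.5024  0.0159] mean [ 0.7709 -0.506   0.0158] rect 770.6 -509.2 152 4 89.3 [105.  17.  16.]
traywall 62 med [0.6814 0.0421 0.0166] mean [0.6816 0.0445 0.0166] rect 679.5 44.2 109 7 79.9 [15.  8. 67.]
traywall 26 med [ 0.6606 -0.067   0.0157] mean [ 0.6609 -0.0675  0.0159] rect 660.4 -67.8 48 2 79.5 [15.   8.  66.5]
traywall 833 med [0.4501 0.3138 0.0151] mean [0.4526 0.3097 0.015 ] rect 454.9 308.5 111 250 85.5 [14.  6. 81.]
traywall 47 med [0.5476 0.1018 0.0181] mean [0.5494 0.1029 0.0177] rect 550.5 104.3 19 21 0.4 [ 19. 147. 145.]
```

View pics/topc.png

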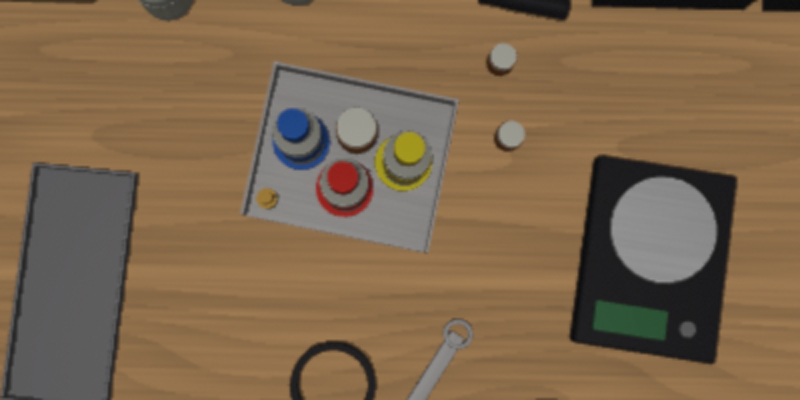

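View pics/scene1.png

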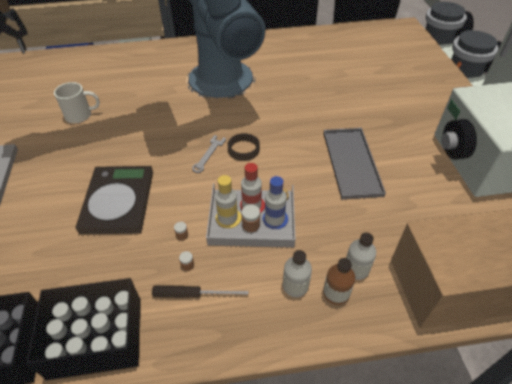

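The crop shows blue cap (293,125), red (343,178), yellow (410,147) and the jar lid (357,128) in the rack. The tray is on the left and the pan at (664,230). The depth clusters agree with the rack layout (yaw about -10.3°). I'll now move over the rack, with the fingers set to close along world x.

The manual's scale: shifts go in shares of 0.8 m and turns go in shares of pi rad. Converting my numbers, 0.56 m / 0.8 = 0.7, -0.404 m / 0.8 = -0.505, -1.241 rad / 3.1416 = -0.395.

Request:
step_hand(increments={"steps": [[0.06,0.35,-0.25,-0.1125,0,0,-0.191],[0.06,0.35,-0.25,-0.1125,0,0,-0.191],[0.06,0.35,-0.25,-0.1125,0,0,-0.191],[0.06,0.35,-0.25,-0.1125,0,0,-0.191],[0.06,0.35,-0.25,-0.1125,0,0,-0.191],[0.06,0.7,-0.505,-0.1125,0,0,-0.395],[0.06,0.7,-0.505,-0.1125,0,0,-0.395],[0.06,0.7,-0.505,-0.1125,0,0,-0.395],[0.06,0.7,-0.505,-0.1125,0,0,-0.395],[0.06,0.7,-0.505,-0.1125,0,0,-0.395],[0.06,0.7,-0.505,-0.1125,0,0,-0.395],[0.06,0.7,-0.505,-0.1125,0,0,-0.395],[0.06,0.7,-0.505,-0.1125,0,0,-0.395],[0.06,0.7,-0.505,-0.1125,0,0,-0.395],[0.06,0.7,-0.505,-0.1125,0,0,-0.395],[0.06,0.7,-0.505,-0.1125,0,0,-0.395],[0.06,0.7,-0.505,-0.1125,0,0,-0.395],[0.06,0.7,-0.505,-0.1125,0,0,-0.395]]})

```text
time: 2.95
position: [0.5846, 0.0177, 0.2998]
tool_rot: [0.0, 0.708, 0.706, -0.0]
wrist_force: [-0.3, 0.3, -0.3]
width: 0.0601
finger_force: 0.0
```

```bash
cat >> h.py <<'E'
def clusters(p,bands,xr,yr,mn=60):
    C=cloud(p); hsv=cv2.cvtColor(p['frame'],cv2.COLOR_RGB2HSV)
    for lo,hi in bands:
        Z=C[...,2]; m=((Z>lo)&(Z<hi)&(C[...,0]>xr[0])&(C[...,0]<xr[1])&(C[...,1]>yr[0])&(C[...,1]<yr[1])&(p['depth']>0)).astype(np.uint8)
        n,L,S,c=cv2.connectedComponentsWithStats(m)
        for k in range(1,n):
            if S[k,4]>mn:
                P=C[L==k]; (x,y),r=cv2.minEnclosingCircle((P[:,:2]*1000).astype(np.float32))
                print((lo,hi),S[k,4],'mean',P.mean(0).round(4),'circ',round(x,1),round(y,1),round(r,1),'hsv',np.median(hsv[L==k],0))
def state():
    T=tool(); s=env.read_state(); print('t',round(float(s['time']),2),'pos',T[:3,3].round(4),'x',T[:3,0].round(3),'y',T[:3,1].round(3),'w',round(float(s['width']),4),'q',s['joint_pos'].round(2),'F',s['wrist_force'].round(1)); return T
def shift(*w): 
    T=tool(); print('shift to',w,(T[:3,:3].T@(np.array(w)-T[:3,3])).round(4))
E
python3 - <<'E'
from h import *
state(); p=cam('wrist'); save(p,'w1.png')
clusters(p,[(.125,.15),(.05,.07)],(.5,.7),(-.1,.13))
E
```

```text
t 2.95 pos [0.5846 0.0177 0.2998] x [ 0.003  1.    -0.   ] y [ 1.    -0.003  0.   ] w 0.0601 q [-0.08  0.4   0.35  1.52 -0.    1.5 ] F [-0.3  0.3 -0.3]
(0.125, 0.15) 715 mean [0.6091 0.069  0.1377] circ 609.3 68.5 15.0 hsv [109. 193. 191.]
(0.125, 0.15) 654 mean [0.5602 0.0217 0.1373] circ 559.9 20.6 14.8 hsv [  2. 201. 127.]
(0.125, 0.15) 603 mean [ 0.5889 -0.0398  0.1369] circ 588.9 -41.6 15.0 hsv [ 24. 247. 156.]
(0.05, 0.07) 93 mean [0.5653 0.0397 0.0617] circ 562.6 30.9 21.2 hsv [  2. 156. 112.]
(0.05, 0.07) 762 mean [0.6198 0.0106 0.0569] circ 620.0 10.0 20.3 hsv [ 25.  21. 131.]
(0.05, 0.07) 159 mean [ 0.5886 -0.0228  0.0612] circ 589.3 -37.2 23.7 hsv [ 23. 204. 115.]
```

View pics/w1.png

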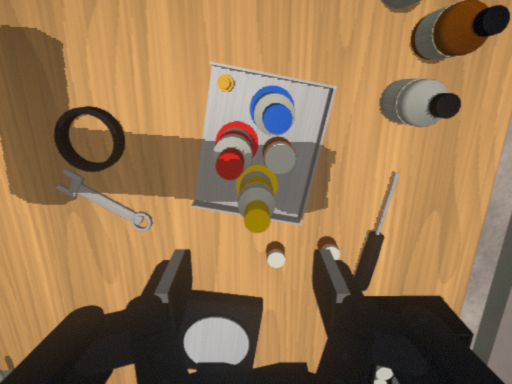

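Both cameras agree to about 1.5 mm. Wrist view: blue cap (277,118), red (230,165), yellow (257,215), jar (279,155). Blue goes first.

In the tool's units: 0.192 m / 0.8 = 0.24, 0.051 m / 0.8 = 0.0638.

Request:
step_hand(increments={"steps": [[0.055,0.0638,0.0313,0.0375,0,0,0],[0.055,0.0638,0.0313,0.075,0,0,0],[0.055,0.0638,0.0313,0.125,0,0,0],[0.055,0.0638,0.0313,0.175,0,0,0],[0.055,0.0638,0.0313,0.2125,0,0,0],[0.055,0.0638,0.0313,0.2313,0,0,0],[0.055,0.0638,0.0313,0.24,0,0,0],[0.055,0.0638,0.0313,0.24,0,0,0],[0.02,0.0638,0.0313,0.24,0,0,0],[0.02,0.0638,0.0313,0.24,0,0,0],[0.02,0.0638,0.0313,0.24,0,0,0],[0.02,0.0638,0.0313,0.24,0,0,0],[0.02,0.0638,0.0313,0.24,0,0,0],[0.02,0.0638,0.0313,0.24,0,0,0]]})

```text
time: 4.4
position: [0.6116, 0.0699, 0.1096]
tool_rot: [0.001, 0.707, 0.707, 0.001]
wrist_force: [-1.9, -0.2, 5.8]
width: 0.0268
finger_force: 58.8
```

```bash
python3 -c "
from h import *
state(); print(env.read_state()['finger_force'])"
```

```text
t 4.4 pos [0.6116 0.0699 0.1096] x [ 0.001  1.    -0.   ] y [ 1.    -0.001  0.003] w 0.0268 q [ 0.01  0.5   0.01  1.08 -0.    1.58] F [-1.9 -0.2  5.8]
58.78034234046936
```

In the tool's units: -0.12 m / 0.8 = -0.15, -0.11 m / 0.8 = -0.1375.

Request:
step_hand(increments={"steps": [[0.02,0,0,-0.0125,0,0,0],[0.02,0,0,-0.0375,0,0,0],[0.02,0,0,-0.075,0,0,0],[0.02,0,0,-0.1125,0,0,0],[0.02,0,0,-0.1375,0,0,0],[0.02,0,0,-0.15,0,0,0],[0.02,0,0,-0.15,0,0,0]]})

```text
time: 5.1
position: [0.6113, 0.07, 0.2291]
tool_rot: [0.001, 0.707, 0.707, 0.001]
wrist_force: [0.5, 0.2, -1.7]
width: 0.0261
finger_force: 59.5
```

```bash
python3 - <<'E'
from h import *
state(); p=cam('wrist'); save(p,'w2.png'); print(env.read_state()['finger_force'])
for c in [(.530,.3026),(.455,.3085),(.380,.3144)]: shift(*c,.22)
E
```

```text
t 5.1 pos [0.6113 0.07   0.2291] x [ 0.001  1.    -0.   ] y [ 1.    -0.001  0.003] w 0.0261 q [ 0.01  0.46  0.25  1.36 -0.    1.58] F [ 0.5  0.2 -1.7]
59.46550726890564
shift to (0.53, 0.3026, 0.22) [ 0.2326 -0.0808  0.0075]
shift to (0.455, 0.3085, 0.22) [ 0.2384 -0.1558  0.0074]
shift to (0.38, 0.3144, 0.22) [ 0.2442 -0.2308  0.0074]
```

View pics/w2.png

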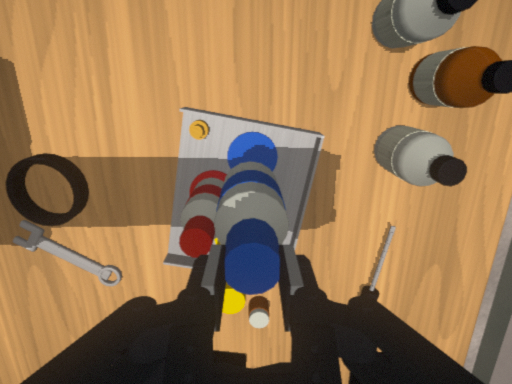

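The bottle hangs straight between the pads (cap at 252,255), and its blue disc shows at (252,152). Now carrying it to the tray.

In the tool's units: 0.233 m / 0.8 = 0.2913, 0.1235 m / 0.8 = 0.1544.

Request:
step_hand(increments={"steps": [[0.02,0.0125,-0.005,0,0,0,0],[0.02,0.0375,-0.0125,0,0,0,0],[0.02,0.0813,-0.0288,0,0,0,0],[0.02,0.1313,-0.0463,0,0,0,0],[0.02,0.1813,-0.0625,0,0,0,0],[0.02,0.225,-0.0788,0,0,0,0],[0.02,0.2625,-0.0913,0.0125,0,0,0],[0.02,0.2825,-0.0988,0.0375,0,0,0],[0.02,0.2913,-0.1013,0.075,0,0,0],[0.02,0.2913,-0.1013,0.1063,0,0,0],[0.02,0.2913,-0.1013,0.1313,0,0,0],[0.02,0.2913,-0.1013,0.1438,0,0,0],[0.02,0.2913,-0.1013,0.15,0,0,0],[0.02,0.2913,-0.1013,0.1531,0,0,0],[0.02,0.2913,-0.1013,0.1544,0,0,0],[0.02,0.2913,-0.1013,0.1544,0,0,0]]})

```text
time: 6.75
position: [0.5303, 0.3032, 0.1049]
tool_rot: [0.0, 0.708, 0.707, 0.001]
wrist_force: [-0.3, 0.3, -2.2]
width: 0.0268
finger_force: 59.5
```

```bash
python3 -c "
from h import *
state()"
```

```text
t 6.75 pos [0.5303 0.3032 0.1049] x [0.001 1.    0.001] y [ 1.    -0.001  0.002] w 0.0268 q [ 0.42  0.49 -0.01  1.06 -0.    1.99] F [-0.3  0.3 -2.2]
```

In the tool's units: 0.002 m / 0.8 = 0.0025, 0.001 m / 0.8 = 0.0013.

Request:
step_hand(increments={"steps": [[0.02,0,0,0.0013,0,0,0],[0.02,0,0,0.0025,0,0,0],[0.02,0,0,0.0025,0,0,0]]})

```text
time: 7.05
position: [0.5307, 0.3038, 0.1046]
tool_rot: [0.0, 0.707, 0.707, 0.002]
wrist_force: [-1.4, -0.5, 8.1]
width: 0.0266
finger_force: 60.5
```

In the tool's units: -0.283 m / 0.8 = -0.3538, -0.12 m / 0.8 = -0.15.

Request:
step_hand(increments={"steps": [[0.055,0,0,0,0,0,0],[0.055,0,0,0,0,0,0],[0.055,0,0,0,0,0,0],[0.055,0,0,-0.025,0,0,0],[0.055,0,0,-0.075,0,0,0],[0.055,0,0,-0.125,0,0,0],[0.055,-0.05,0.0063,-0.15,0,0,0],[0.055,-0.1125,0.0125,-0.15,0,0,0],[0.055,-0.175,0.0188,-0.15,0,0,0],[0.055,-0.2375,0.025,-0.15,0,0,0],[0.055,-0.2938,0.0313,-0.15,0,0,0],[0.055,-0.3375,0.0375,-0.15,0,0,0],[0.055,-0.3538,0.0381,-0.125,0,0,0],[0.055,-0.3538,0.0381,-0.1,0,0,0]]})

```text
time: 8.45
position: [0.5608, 0.0173, 0.182]
tool_rot: [0.001, 0.709, 0.705, 0.0]
wrist_force: [-0.1, 0.9, -0.7]
width: 0.055
finger_force: 0.0
```

```bash
python3 -c "
from h import *
state(); shift(.561,.0207,.108)"
```

```text
t 8.45 pos [0.5608 0.0173 0.182 ] x [ 0.005  1.    -0.001] y [ 1.    -0.005  0.002] w 0.055 q [-0.08  0.36 -0.02  1.19 -0.    1.49] F [-0.1  0.9 -0.7]
shift to (0.561, 0.0207, 0.108) [0.0035 0.     0.074 ]
```

In the tool's units: 0.074 m / 0.8 = 0.0925, 0.001 m / 0.8 = 0.0013.

Request:
step_hand(increments={"steps": [[0.055,0.0013,0,0.0375,0,0,0],[0.055,0.0013,0,0.0688,0,0,0],[0.055,0.0013,0,0.085,0,0,0],[0.055,0.0013,0,0.0925,0,0,0],[0.055,0.0013,0,0.0925,0,0,0]]})

```text
time: 8.95
position: [0.5591, 0.021, 0.1072]
tool_rot: [-0.001, 0.707, 0.707, -0.001]
wrist_force: [-0.0, -0.5, 0.2]
width: 0.0551
finger_force: 0.0
```

```bash
python3 -c "
from h import *
state(); shift(.561,.0207,.108)"
```

```text
t 8.95 pos [0.5591 0.021  0.1072] x [ 0.001  1.    -0.   ] y [ 1.    -0.001 -0.002] w 0.0551 q [-0.08  0.4  -0.16  1.02 -0.    1.5 ] F [-0.  -0.5  0.2]
shift to (0.561, 0.0207, 0.108) [-0.0003  0.0019 -0.0008]
```

In the tool's units: 0.001 m / 0.8 = 0.0013.

Request:
step_hand(increments={"steps": [[0.055,0,0.0013,0,0,0,0],[0.02,0,0.0013,0,0,0,0],[0.02,0,0.0013,0,0,0,0],[0.02,0,0.0013,0,0,0,0],[0.02,0,0.0013,0,0,0,0],[0.02,0,0.0013,0,0,0,0],[0.02,0,0.0013,0,0,0,0]]})

```text
time: 9.65
position: [0.5617, 0.0209, 0.1094]
tool_rot: [0.001, 0.707, 0.707, 0.001]
wrist_force: [-0.4, 0.8, 5.1]
width: 0.0267
finger_force: 58.7
```

Request:
step_hand(increments={"steps": [[0.02,0,0,-0.0125,0,0,0],[0.02,0,0,-0.0375,0,0,0],[0.02,0,0,-0.075,0,0,0],[0.02,0,0,-0.1125,0,0,0],[0.02,0,0,-0.1375,0,0,0],[0.02,0,0,-0.15,0,0,0],[0.02,0,0,-0.15,0,0,0],[0.02,0,0,-0.15,0,0,0]]})

```text
time: 10.45
position: [0.5602, 0.021, 0.2269]
tool_rot: [-0.001, 0.707, 0.707, -0.001]
wrist_force: [1.3, 0.2, -2.9]
width: 0.0264
finger_force: 59.5
```

```bash
python3 -c "
from h import *
state(); shift(.455,.3085,.1052)"
```

```text
t 10.45 pos [0.5602 0.021  0.2269] x [0.001 1.    0.   ] y [ 1.    -0.001 -0.002] w 0.0264 q [-0.08  0.35  0.08  1.31 -0.    1.5 ] F [ 1.3  0.2 -2.9]
shift to (0.455, 0.3085, 0.1052) [ 0.2874 -0.1053  0.1219]
```

In the tool's units: 0.287 m / 0.8 = 0.3588, 0.1235 m / 0.8 = 0.1544.

Request:
step_hand(increments={"steps": [[0.02,0.0125,-0.005,0,0,0,0],[0.02,0.0375,-0.0138,0,0,0,0],[0.02,0.0813,-0.03,0,0,0,0],[0.02,0.1313,-0.0488,0,0,0,0],[0.02,0.1813,-0.0663,0,0,0,0],[0.02,0.2313,-0.085,0,0,0,0],[0.02,0.2813,-0.1038,0,0,0,0],[0.02,0.325,-0.1188,0.0125,0,0,0],[0.02,0.35,-0.1288,0.0375,0,0,0],[0.02,0.3588,-0.1313,0.075,0,0,0],[0.02,0.3588,-0.1313,0.1063,0,0,0],[0.02,0.3588,-0.1313,0.1313,0,0,0],[0.02,0.3588,-0.1313,0.1438,0,0,0],[0.02,0.3588,-0.1313,0.15,0,0,0],[0.02,0.3588,-0.1313,0.1525,0,0,0],[0.02,0.3588,-0.1313,0.1544,0,0,0],[0.02,0.3588,-0.1313,0.1544,0,0,0],[0.02,0.3588,-0.1313,0.1544,0,0,0]]})

```text
time: 12.25
position: [0.4567, 0.3083, 0.1053]
tool_rot: [0.0, 0.708, 0.707, 0.001]
wrist_force: [0.4, 0.9, -2.4]
width: 0.0266
finger_force: 59.5
```

```bash
python3 -c "
from h import *
state()"
```

```text
t 12.25 pos [0.4567 0.3083 0.1053] x [0.001 1.    0.001] y [ 1.    -0.001  0.001] w 0.0266 q [ 0.48  0.38 -0.19  1.   -0.    2.05] F [ 0.4  0.9 -2.4]
```

In the tool's units: 0.0025 m / 0.8 = 0.0031, 0.002 m / 0.8 = 0.0025.

Request:
step_hand(increments={"steps": [[0.02,0,0,0.0013,0,0,0],[0.02,0,0,0.0025,0,0,0],[0.02,0,0,0.0031,0,0,0],[0.02,0,0,0.0031,0,0,0]]})

```text
time: 12.65
position: [0.4571, 0.309, 0.1045]
tool_rot: [0.0, 0.707, 0.707, 0.002]
wrist_force: [-3.1, -0.4, 9.8]
width: 0.0269
finger_force: 60.8
```

Contact made. Release it and go over the yellow bottle.

In the tool's units: -0.3505 m / 0.8 = -0.4381, 0.133 m / 0.8 = 0.1663.

Request:
step_hand(increments={"steps": [[0.055,0,0,0,0,0,0],[0.055,0,0,0,0,0,0],[0.055,0,0,0,0,0,0],[0.055,0,0,-0.025,0,0,0],[0.055,0,0,-0.075,0,0,0],[0.055,0,0,-0.125,0,0,0],[0.055,-0.05,0.0188,-0.1625,0,0,0],[0.055,-0.1063,0.04,-0.1625,0,0,0],[0.055,-0.1625,0.0613,-0.1625,0,0,0],[0.055,-0.2188,0.0825,-0.1625,0,0,0],[0.055,-0.275,0.1038,-0.1625,0,0,0],[0.055,-0.3313,0.125,-0.1625,0,0,0],[0.055,-0.3875,0.1463,-0.1625,0,0,0],[0.055,-0.425,0.1613,-0.15,0,0,0],[0.055,-0.4381,0.1663,-0.1125,0,0,0],[0.055,-0.4381,0.1663,-0.075,0,0,0],[0.055,-0.4381,0.1663,-0.075,0,0,0],[0.055,-0.4381,0.1663,-0.075,0,0,0]]})

```text
time: 14.45
position: [0.5879, -0.0423, 0.1619]
tool_rot: [-0.001, 0.707, 0.707, -0.001]
wrist_force: [0.3, -0.6, -0.1]
width: 0.0551
finger_force: 0.0
```

```bash
python3 -c "
from h import *
state(); shift(.5897,-.0416,.108)"
```

```text
t 14.45 pos [ 0.5879 -0.0423  0.1619] x [0.001 1.    0.   ] y [ 1.    -0.001 -0.002] w 0.0551 q [-0.18  0.42  0.03  1.18 -0.    1.39] F [ 0.3 -0.6 -0.1]
shift to (0.5897, -0.0416, 0.108) [0.0007 0.0019 0.0538]
```

In the tool's units: 0.054 m / 0.8 = 0.0675, 0.045 m / 0.8 = 0.0563.

Request:
step_hand(increments={"steps": [[0.055,0.0006,0.0013,0.0313,0,0,0],[0.055,0.0006,0.0013,0.0563,0,0,0],[0.055,0.0006,0.0013,0.0675,0,0,0],[0.055,0.0006,0.0013,0.0675,0,0,0],[0.02,0.0006,0.0013,0.0675,0,0,0],[0.02,0.0006,0.0013,0.0675,0,0,0],[0.02,0.0006,0.0013,0.0675,0,0,0],[0.02,0.0006,0.0013,0.0675,0,0,0],[0.02,0.0006,0.0013,0.0675,0,0,0],[0.02,0.0006,0.0013,0.0675,0,0,0]]})

```text
time: 15.45
position: [0.591, -0.0423, 0.1101]
tool_rot: [0.001, 0.707, 0.707, 0.001]
wrist_force: [-1.1, 0.3, 6.9]
width: 0.0269
finger_force: 58.7
```

Request:
step_hand(increments={"steps": [[0.02,0,0,-0.0125,0,0,0],[0.02,0,0,-0.0375,0,0,0],[0.02,0,0,-0.075,0,0,0],[0.02,0,0,-0.1125,0,0,0],[0.02,0,0,-0.1375,0,0,0],[0.02,0,0,-0.15,0,0,0],[0.02,0,0,-0.15,0,0,0],[0.02,0,0,-0.15,0,0,0]]})

```text
time: 16.25
position: [0.5893, -0.042, 0.2271]
tool_rot: [-0.0, 0.707, 0.707, -0.0]
wrist_force: [-0.6, 0.4, -2.1]
width: 0.0266
finger_force: 59.3
```

```bash
python3 -c "
from h import *
state(); shift(.380,.3144,.1050)"
```

```text
t 16.25 pos [ 0.5893 -0.042   0.2271] x [0.001 1.    0.   ] y [ 1.    -0.001 -0.001] w 0.0266 q [-0.18  0.41  0.17  1.34 -0.    1.39] F [-0.6  0.4 -2.1]
shift to (0.38, 0.3144, 0.105) [ 0.3561 -0.2095  0.1224]
```

In the tool's units: 0.356 m / 0.8 = 0.445, 0.343 m / 0.8 = 0.4288.

Request:
step_hand(increments={"steps": [[0.02,0.0088,-0.0088,0,0,0,0],[0.02,0.0275,-0.025,0,0,0,0],[0.02,0.0588,-0.05,0,0,0,0],[0.02,0.0938,-0.0838,0,0,0,0],[0.02,0.1313,-0.1188,0,0,0,0],[0.02,0.1688,-0.15,0,0,0,0],[0.02,0.2088,-0.1813,0,0,0,0],[0.02,0.25,-0.2125,0,0,0,0],[0.02,0.2938,-0.2375,0,0,0,0],[0.02,0.3438,-0.2538,0,0,0,0],[0.02,0.3938,-0.2613,0.0063,0,0,0],[0.02,0.4288,-0.2625,0.025,0,0,0],[0.02,0.445,-0.2625,0.0625,0,0,0],[0.02,0.445,-0.2625,0.1063,0,0,0],[0.02,0.445,-0.2625,0.1313,0,0,0],[0.02,0.445,-0.2625,0.1438,0,0,0],[0.02,0.445,-0.2625,0.15,0,0,0],[0.02,0.445,-0.2625,0.1519,0,0,0],[0.02,0.445,-0.2625,0.1538,0,0,0],[0.02,0.445,-0.2625,0.1556,0,0,0]]})

```text
time: 18.25
position: [0.3811, 0.3151, 0.1051]
tool_rot: [0.0, 0.708, 0.707, 0.002]
wrist_force: [-3.0, -0.5, 12.6]
width: 0.0261
finger_force: 60.8
```

Request:
step_hand(increments={"steps": [[0.02,0,0,0.0013,0,0,0],[0.02,0,0,0.0013,0,0,0]]})

```text
time: 18.45
position: [0.3814, 0.3154, 0.1052]
tool_rot: [0.0, 0.707, 0.707, 0.002]
wrist_force: [-3.2, 0.4, 10.1]
width: 0.0266
finger_force: 60.6
```

In the tool's units: -0.305 m / 0.8 = -0.3813, -0.02 m / 0.8 = -0.025.

Request:
step_hand(increments={"steps": [[0.055,0,0,0,0,0,0],[0.055,0,0,0,0,0,0],[0.055,0,0,0,0,0,0],[0.055,0,0,-0.025,0,0,0],[0.055,0,0,-0.075,0,0,0],[0.055,0,0,-0.125,0,0,0],[0.055,-0.05,0,-0.175,0,0,0],[0.055,-0.1125,0.025,-0.2,0,0,0],[0.055,-0.1625,0.0625,-0.2125,0,0,0],[0.055,-0.2125,0.1,-0.2125,0,0,0],[0.062,-0.25,0.1375,-0.2125,0,0,0],[0.062,-0.2875,0.175,-0.2125,0,0,0],[0.062,-0.325,0.2125,-0.2125,0,0,0],[0.062,-0.35,0.25,-0.2125,0,0,0],[0.062,-0.375,0.2875,-0.2125,0,0,0],[0.062,-0.3813,0.2993,-0.2125,0,0,0],[0.062,-0.3813,0.2993,-0.2125,0,0,0],[0.062,-0.3813,0.2993,-0.2125,0,0,0]]})

```text
time: 20.25
position: [0.6187, 0.0091, 0.2721]
tool_rot: [-0.0, 0.707, 0.707, -0.0]
wrist_force: [-0.3, 0.4, -0.2]
width: 0.062
finger_force: 0.0
```

```bash
python3 - <<'E'
from h import *
state(); p=cam('wrist'); save(p,'w3.png'); clusters(p,[(.05,.07)],(.5,.7),(-.1,.13))
C=cloud(p); hsv=cv2.cvtColor(p['frame'],cv2.COLOR_RGB2HSV)
for nm,lo,hi in (('red',0,8),('yel',20,32),('blu',100,120)):
    h=hsv[...,0]; m=(((h>=lo)&(h<=hi)|((nm=='red')&(h>172)))&(hsv[...,1]>150)&(abs(C[...,2]-.009)<.006)&(C[...,0]>.5)&(C[...,0]<.66)&(abs(C[...,1])<.1)).astype(np.uint8)
    n,L,S,c=cv2.connectedComponentsWithStats(m); k=1+S[1:,4].argmax(); P=C[L==k]
    print(nm,S[k,4],P.mean(0).round(4),cv2.minEnclosingCircle((P[:,:2]*1000).astype(np.float32)))
p=cam('top'); save(p,'top2.png'); clusters(p,[(.115,.15)],(.3,.65),(-.1,.4))
shift(.6208,.0102,.014)
E
```

```text
t 20.25 pos [0.6187 0.0091 0.2721] x [0.001 1.    0.   ] y [ 1.    -0.001 -0.001] w 0.062 q [-0.09  0.48  0.39  1.49  0.    1.48] F [-0.3  0.4 -0.2]
(0.05, 0.07) 884 mean [0.6201 0.0106 0.0568] circ 620.0 9.8 20.4 hsv [ 25.  22. 130.]
red 1600 [0.5623 0.0225 0.0079] ((562.425048828125, 21.788959503173828), 30.500795364379883)
yel 1387 [ 0.5909 -0.0404  0.008 ] ((590.9151611328125, -40.629642486572266), 30.750545501708984)
blu 1762 [0.6117 0.0701 0.0079] ((611.7981567382812, 69.41502380371094), 30.17342758178711)
(0.115, 0.15) 244 mean [0.5304 0.3007 0.1322] circ 530.6 302.3 15.2 hsv [109. 193. 154.]
(0.115, 0.15) 248 mean [0.4574 0.3061 0.1321] circ 457.8 308.2 15.4 hsv [  1. 208. 171.]
(0.115, 0.15) 259 mean [0.3825 0.3131 0.132 ] circ 382.0 315.1 15.3 hsv [ 27. 209. 191.]
shift to (0.6208, 0.0102, 0.014) [0.0006 0.0025 0.2588]
```

View pics/w3.png

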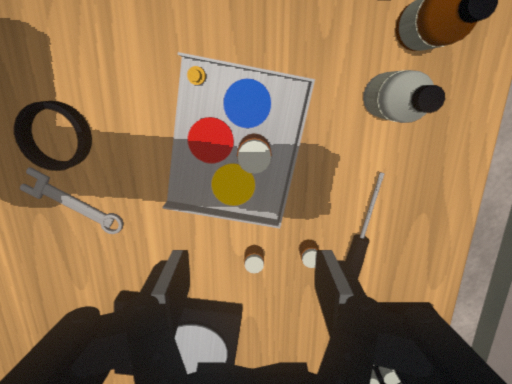

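View pics/top2.png

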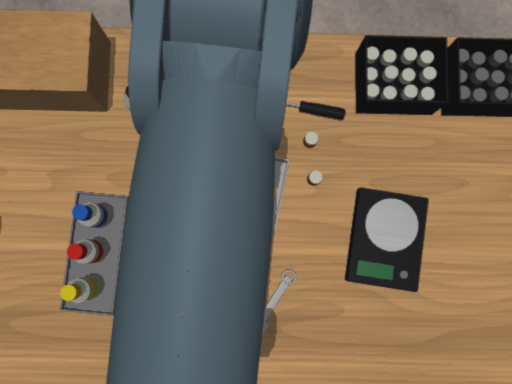

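All three bottles stand in the tray, at (80,212), (77,251) and (68,292). The jar is untouched at (254,153), with the discs at blue (247,103), red (211,140) and yellow (233,185). Now the jar.

In the tool's units: 0.185 m / 0.8 = 0.2313, 0.0005 m / 0.8 = 0.0006.

Request:
step_hand(increments={"steps": [[0.058,0.0006,0.0019,0.0375,0,0,0],[0.058,0.0006,0.0019,0.0875,0,0,0],[0.058,0.0006,0.0019,0.1375,0,0,0],[0.058,0.0006,0.0019,0.175,0,0,0],[0.058,0.0006,0.0019,0.2063,0,0,0],[0.058,0.0006,0.0019,0.225,0,0,0],[0.058,0.0006,0.0019,0.2313,0,0,0],[0.058,0.0006,0.0019,0.2313,0,0,0]]})

```text
time: 21.15
position: [0.6197, 0.0101, 0.0874]
tool_rot: [-0.0, 0.707, 0.707, -0.0]
wrist_force: [0.4, 0.1, 0.3]
width: 0.058
finger_force: 0.0
```

```bash
python3 -c "
from h import *
state(); shift(.6205,.0101,.014)"
```

```text
t 21.15 pos [0.6197 0.0101 0.0874] x [0. 1. 0.] y [ 1.    -0.    -0.001] w 0.058 q [-0.09  0.53 -0.01  1.04 -0.    1.48] F [0.4 0.1 0.3]
shift to (0.6205, 0.0101, 0.014) [0.     0.0009 0.0734]
```

In the tool's units: 0.073 m / 0.8 = 0.0913, 0.07 m / 0.8 = 0.0875.

Request:
step_hand(increments={"steps": [[0.058,0,0.0006,0.025,0,0,0],[0.058,0,0.0006,0.05,0,0,0],[0.058,0,0.0006,0.075,0,0,0],[0.058,0,0.0006,0.0875,0,0,0],[0.058,0,0.0006,0.0913,0,0,0],[0.058,0,0.0006,0.0913,0,0,0],[0.03,0,0.0006,0.0913,0,0,0],[0.03,0,0.0006,0.0913,0,0,0],[0.03,0,0.0006,0.0913,0,0,0],[0.03,0,0.0006,0.0913,0,0,0],[0.03,0,0.0006,0.0913,0,0,0]]})

```text
time: 22.25
position: [0.6224, 0.0093, 0.0164]
tool_rot: [0.001, 0.707, 0.707, 0.001]
wrist_force: [-1.9, 0.7, 5.4]
width: 0.0404
finger_force: 59.7
```

Request:
step_hand(increments={"steps": [[0.03,0,0,-0.0125,0,0,0],[0.03,0,0,-0.0375,0,0,0],[0.03,0,0,-0.075,0,0,0],[0.03,0,0,-0.1125,0,0,0],[0.03,0,0,-0.1313,0,0,0],[0.03,0,0,-0.1375,0,0,0],[0.03,0,0,-0.1375,0,0,0],[0.03,0,0,-0.1375,0,0,0]]})

```text
time: 23.05
position: [0.6204, 0.0094, 0.1234]
tool_rot: [-0.001, 0.707, 0.707, -0.001]
wrist_force: [-1.3, -0.3, -1.8]
width: 0.0406
finger_force: 60.8
```

```bash
python3 -c "
from h import *
state(); shift(.5245,-.3102,.05)"
```

```text
t 23.05 pos [0.6204 0.0094 0.1234] x [0.001 1.    0.   ] y [ 1.    -0.001 -0.002] w 0.0406 q [-0.09  0.51  0.06  1.12 -0.    1.48] F [-1.3 -0.3 -1.8]
shift to (0.5245, -0.3102, 0.05) [-0.3198 -0.0954  0.0736]
```

In the tool's units: -0.3205 m / 0.8 = -0.4006, -0.095 m / 0.8 = -0.1188.

Request:
step_hand(increments={"steps": [[0.03,-0.0125,-0.0038,0,0,0,0],[0.03,-0.0375,-0.0113,0,0,0,0],[0.03,-0.0813,-0.0238,0,0,0,0],[0.03,-0.1313,-0.0388,0,0,0,0],[0.03,-0.1813,-0.0538,0,0,0,0],[0.03,-0.2313,-0.0688,0,0,0,0],[0.03,-0.2813,-0.0838,0,0,0,0],[0.03,-0.3313,-0.0988,0,0,0,0],[0.03,-0.3713,-0.1113,0,0,0,0],[0.03,-0.3938,-0.1175,0.0125,0,0,0],[0.03,-0.4006,-0.1188,0.0375,0,0,0],[0.03,-0.4006,-0.1188,0.0625,0,0,0],[0.03,-0.4006,-0.1188,0.0788,0,0,0],[0.03,-0.4006,-0.1188,0.085,0,0,0],[0.03,-0.4006,-0.1188,0.0875,0,0,0],[0.03,-0.4006,-0.1188,0.0875,0,0,0],[0.03,-0.4006,-0.1188,0.0875,0,0,0]]})

```text
time: 24.75
position: [0.5266, -0.3113, 0.0555]
tool_rot: [0.001, 0.707, 0.707, 0.0]
wrist_force: [0.1, -0.6, -1.0]
width: 0.0408
finger_force: 60.8
```

```bash
python3 -c "
from h import *
state(); shift(.5245,-.311,.051)"
```

```text
t 24.75 pos [ 0.5266 -0.3113  0.0555] x [ 0.001  1.    -0.001] y [ 1.    -0.001  0.001] w 0.0408 q [-0.64  0.53 -0.09  0.95 -0.    0.93] F [ 0.1 -0.6 -1. ]
shift to (0.5245, -0.311, 0.051) [ 0.0003 -0.0021  0.0045]
```

In the tool's units: 0.0035 m / 0.8 = 0.0044, 0.003 m / 0.8 = 0.0038.

Request:
step_hand(increments={"steps": [[0.03,0,-0.0013,0.0013,0,0,0],[0.03,0,-0.0019,0.0025,0,0,0],[0.03,0,-0.0019,0.0038,0,0,0],[0.03,0,-0.0019,0.0044,0,0,0],[0.03,0,-0.0019,0.0044,0,0,0]]})

```text
time: 25.25
position: [0.5243, -0.3111, 0.0515]
tool_rot: [0.0, 0.707, 0.707, -0.0]
wrist_force: [-0.2, 0.6, 2.8]
width: 0.0409
finger_force: 61.4
```

In the tool's units: 0.54 m / 0.8 = 0.675, 0.53 m / 0.8 = 0.6625.

Request:
step_hand(increments={"steps": [[0.058,0,0,0,0,0,0],[0.058,0,0,0,0,0,0],[0.058,0,0,0,0,0,0],[0.058,0,0,-0.025,0,0,0],[0.058,0,0,-0.075,0,0,0],[0.058,0,0,-0.125,0,0,0],[0.055,0.0375,0,-0.175,0,0,0],[0.055,0.0875,0,-0.2125,0,0,0],[0.055,0.15,0,-0.2125,0,0,0],[0.055,0.2125,0,-0.2125,0,0,0],[0.055,0.275,0.0025,-0.2125,0,0,0],[0.055,0.3375,0.0025,-0.2125,0,0,0],[0.055,0.4,0.0025,-0.2125,0,0,0],[0.055,0.4625,0.0038,-0.2125,0,0,0],[0.055,0.525,0.0038,-0.2125,0,0,0],[0.055,0.575,0.0038,-0.2125,0,0,0],[0.055,0.625,0.005,-0.2125,0,0,0],[0.055,0.6625,0.0063,-0.2125,0,0,0],[0.055,0.675,0.0063,-0.2125,0,0,0],[0.055,0.675,0.0063,-0.2125,0,0,0]]})

```text
time: 27.25
position: [0.5297, 0.23, 0.2207]
tool_rot: [0.0, 0.707, 0.708, -0.0]
wrist_force: [0.3, -0.7, -0.3]
width: 0.0554
finger_force: 0.0
```

```bash
python3 - <<'E'
from h import *
state(); p=cam('top'); clusters(p,[(.08,.11),(.039,.045)],(.4,.65),(-.38,-.2))
save(p,'top3.png'); p=cam('wrist'); clusters(p,[(.125,.15)],(.3,.65),(.2,.4)); shift(.5305,.3035,.103)
E
```

```text
t 27.25 pos [0.5297 0.23   0.2207] x [-0.001  1.    -0.   ] y [ 1.     0.001 -0.   ] w 0.0554 q [ 0.3   0.38  0.11  1.31 -0.    1.87] F [ 0.3 -0.7 -0.3]
(0.08, 0.11) 383 mean [ 0.5249 -0.3076  0.0919] circ 525.1 -308.6 21.5 hsv [ 27.  17. 160.]
(0.039, 0.045) 1468 mean [ 0.5228 -0.3079  0.0414] circ 524.4 -310.4 55.0 hsv [  0.   2. 150.]
(0.125, 0.15) 1492 mean [0.3815 0.3155 0.1321] circ 379.8 315.4 15.3 hsv [ 27. 255. 229.]
(0.125, 0.15) 1341 mean [0.4562 0.3084 0.1325] circ 455.5 308.2 15.0 hsv [  2. 231. 219.]
(0.125, 0.15) 1225 mean [0.5286 0.3027 0.1329] circ 528.7 302.3 14.9 hsv [109. 199. 201.]
shift to (0.5305, 0.3035, 0.103) [0.0755 0.0005 0.1178]
```

View pics/top3.png

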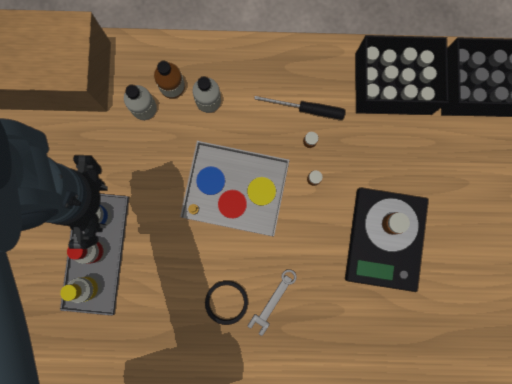

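The jar (395,223) stands in the middle of the pan (391,224), 2 mm off by depth. Now returning blue.

In the tool's units: 0.117 m / 0.8 = 0.1463, 0.105 m / 0.8 = 0.1313.

Request:
step_hand(increments={"steps": [[0.055,0.0375,0,0,0,0,0],[0.055,0.075,0,0.025,0,0,0],[0.055,0.0919,0.0006,0.0625,0,0,0],[0.055,0.0919,0.0006,0.1,0,0,0],[0.055,0.0919,0.0006,0.1313,0,0,0],[0.055,0.0919,0.0006,0.1438,0,0,0],[0.055,0.0919,0.0006,0.1463,0,0,0],[0.055,0.0919,0.0006,0.1463,0,0,0],[0.02,0.0919,0.0006,0.1463,0,0,0],[0.02,0.0919,0.0006,0.1463,0,0,0],[0.02,0.0919,0.0006,0.1463,0,0,0],[0.02,0.0919,0.0006,0.1463,0,0,0],[0.02,0.0919,0.0006,0.1463,0,0,0],[0.02,0.0919,0.0006,0.1463,0,0,0]]})

```text
time: 28.75
position: [0.5316, 0.3031, 0.106]
tool_rot: [0.001, 0.707, 0.707, 0.002]
wrist_force: [-1.2, -0.5, 5.6]
width: 0.0268
finger_force: 58.6
```

Request:
step_hand(increments={"steps": [[0.02,0,0,-0.0125,0,0,0],[0.02,0,0,-0.0375,0,0,0],[0.02,0,0,-0.075,0,0,0],[0.02,0,0,-0.1125,0,0,0],[0.02,0,0,-0.1375,0,0,0],[0.02,0,0,-0.15,0,0,0],[0.02,0,0,-0.15,0,0,0],[0.02,0,0,-0.15,0,0,0]]})

```text
time: 29.55
position: [0.53, 0.3023, 0.2229]
tool_rot: [-0.0, 0.707, 0.707, -0.001]
wrist_force: [-0.7, 0.4, -2.5]
width: 0.0265
finger_force: 59.3
```

```bash
python3 - <<'E'
from h import *
state(); p=cam('top'); C=cloud(p); hsv=cv2.cvtColor(p['frame'],cv2.COLOR_RGB2HSV)
for nm,lo,hi in (('red',0,8),('yel',20,32),('blu',100,120)):
    h=hsv[...,0]; m=(((h>=lo)&(h<=hi)|((nm=='red')&(h>172)))&(hsv[...,1]>150)&(abs(C[...,2]-.009)<.006)&(C[...,0]>.5)&(C[...,0]<.66)&(abs(C[...,1])<.11)).astype(np.uint8)
    n,L,S,c=cv2.connectedComponentsWithStats(m); k=1+S[1:,4].argmax(); P=C[L==k]
    print(nm,S[k,4],P.mean(0).round(4),cv2.minEnclosingCircle((P[:,:2]*1000).astype(np.float32)))
shift(.611,.0692,.109)
E
```

```text
t 29.55 pos [0.53   0.3023 0.2229] x [ 0.001  1.    -0.001] y [ 1.    -0.001 -0.001] w 0.0265 q [ 0.41  0.45  0.23  1.35 -0.    1.99] F [-0.7  0.4 -2.5]
red 604 [0.5634 0.0228 0.0091] ((563.501953125, 22.531618118286133), 29.929584503173828)
yel 604 [ 0.5924 -0.0397  0.0092] ((592.3599243164062, -39.730079650878906), 30.263324737548828)
blu 582 [0.6128 0.0704 0.0092] ((613.0261840820312, 70.31242370605469), 29.442209243774414)
shift to (0.611, 0.0692, 0.109) [-0.2327  0.0818  0.1135]
```

The manual's scale: shifts go in shares of 0.8 m and turns go in shares of pi rad. Converting my numbers, -0.232 m / 0.8 = -0.29, 0.082 m / 0.8 = 0.1025.

Request:
step_hand(increments={"steps": [[0.02,-0.0125,0.005,0,0,0,0],[0.02,-0.0375,0.0125,0,0,0,0],[0.02,-0.0813,0.0288,0,0,0,0],[0.02,-0.1313,0.0463,0,0,0,0],[0.02,-0.1813,0.0625,0,0,0,0],[0.02,-0.225,0.0788,0,0,0,0],[0.02,-0.2625,0.0913,0,0,0,0],[0.02,-0.2825,0.0988,0.025,0,0,0],[0.02,-0.29,0.1025,0.0625,0,0,0],[0.02,-0.29,0.1025,0.1,0,0,0],[0.02,-0.29,0.1025,0.125,0,0,0],[0.02,-0.29,0.1025,0.1338,0,0,0],[0.02,-0.29,0.1025,0.1363,0,0,0],[0.02,-0.29,0.1025,0.1363,0,0,0],[0.02,-0.29,0.1025,0.1363,0,0,0]]})

```text
time: 31.1
position: [0.6133, 0.0704, 0.1164]
tool_rot: [0.001, 0.707, 0.707, 0.001]
wrist_force: [0.1, 0.1, -2.6]
width: 0.0266
finger_force: 59.4
```

```bash
python3 -c "
from h import *
state(); shift(.6118,.0699,.110)"
```

```text
t 31.1 pos [0.6133 0.0704 0.1164] x [ 0.001  1.    -0.   ] y [ 1.    -0.001  0.003] w 0.0266 q [ 0.01  0.5   0.03  1.1  -0.    1.58] F [ 0.1  0.1 -2.6]
shift to (0.6118, 0.0699, 0.11) [-0.0005 -0.0015  0.0064]
```

In the tool's units: 0.0065 m / 0.8 = 0.0081, -0.001 m / 0.8 = -0.0013.

Request:
step_hand(increments={"steps": [[0.02,-0.0006,-0.0013,0.0025,0,0,0],[0.02,-0.0006,-0.0013,0.0044,0,0,0],[0.02,-0.0006,-0.0013,0.0063,0,0,0],[0.02,-0.0006,-0.0013,0.0075,0,0,0],[0.02,-0.0006,-0.0013,0.0081,0,0,0],[0.02,-0.0006,-0.0013,0.0081,0,0,0]]})

```text
time: 31.7
position: [0.6121, 0.07, 0.1111]
tool_rot: [0.001, 0.707, 0.707, 0.001]
wrist_force: [-2.9, -0.2, 8.6]
width: 0.0264
finger_force: 60.7
```

In the tool's units: 0.2385 m / 0.8 = 0.2981, -0.155 m / 0.8 = -0.1938.

Request:
step_hand(increments={"steps": [[0.055,0,0,0,0,0,0],[0.055,0,0,0,0,0,0],[0.055,0,0,0,0,0,0],[0.055,0,0,-0.025,0,0,0],[0.055,0,0,-0.075,0,0,0],[0.055,0,0,-0.125,0,0,0],[0.055,0.0375,-0.025,-0.15,0,0,0],[0.055,0.0813,-0.0538,-0.15,0,0,0],[0.055,0.125,-0.0813,-0.15,0,0,0],[0.055,0.1688,-0.11,-0.15,0,0,0],[0.055,0.2125,-0.1375,-0.15,0,0,0],[0.055,0.2563,-0.1663,-0.15,0,0,0],[0.055,0.2875,-0.1875,-0.125,0,0,0],[0.055,0.2981,-0.1938,-0.0875,0,0,0],[0.055,0.2981,-0.1938,-0.0625,0,0,0],[0.055,0.2981,-0.1938,-0.0625,0,0,0],[0.055,0.2981,-0.1938,-0.0625,0,0,0]]})

```text
time: 33.4
position: [0.4563, 0.3084, 0.1585]
tool_rot: [-0.0, 0.708, 0.707, -0.0]
wrist_force: [0.7, 0.1, -0.3]
width: 0.0549
finger_force: 0.0
```

```bash
python3 -c "
from h import *
state(); shift(.4566,.3085,.104)"
```

```text
t 33.4 pos [0.4563 0.3084 0.1585] x [ 0.001  1.    -0.001] y [ 1.    -0.001 -0.001] w 0.0549 q [ 0.48  0.35 -0.09  1.13 -0.    2.05] F [ 0.7  0.1 -0.3]
shift to (0.4566, 0.3085, 0.104) [0.0001 0.0004 0.0545]
```

In the tool's units: 0.0545 m / 0.8 = 0.0681, 0.045 m / 0.8 = 0.0563.

Request:
step_hand(increments={"steps": [[0.055,0,0,0.0313,0,0,0],[0.055,0,0,0.0563,0,0,0],[0.055,0,0,0.0681,0,0,0],[0.055,0,0,0.0681,0,0,0],[0.02,0,0,0.0681,0,0,0],[0.02,0,0,0.0681,0,0,0],[0.02,0,0,0.0681,0,0,0],[0.02,0,0,0.0681,0,0,0],[0.02,0,0,0.0681,0,0,0],[0.02,0,0,0.0681,0,0,0]]})

```text
time: 34.4
position: [0.4576, 0.3093, 0.1059]
tool_rot: [0.0, 0.707, 0.707, 0.002]
wrist_force: [-1.6, -0.4, 6.1]
width: 0.0264
finger_force: 58.7
```

Request:
step_hand(increments={"steps": [[0.02,0,0,-0.0125,0,0,0],[0.02,0,0,-0.0375,0,0,0],[0.02,0,0,-0.075,0,0,0],[0.02,0,0,-0.1125,0,0,0],[0.02,0,0,-0.1375,0,0,0],[0.02,0,0,-0.15,0,0,0],[0.02,0,0,-0.15,0,0,0],[0.02,0,0,-0.15,0,0,0]]})

```text
time: 35.2
position: [0.456, 0.3083, 0.2231]
tool_rot: [-0.0, 0.707, 0.707, -0.001]
wrist_force: [-0.5, -0.3, -2.8]
width: 0.0259
finger_force: 59.5
```

```bash
python3 - <<'E'
from h import *
state(); shift(.5623,.0220,.110)
E
```

```text
t 35.2 pos [0.456  0.3083 0.2231] x [ 0.001  1.    -0.001] y [ 1.    -0.001 -0.001] w 0.0259 q [ 0.48  0.32  0.04  1.29 -0.    2.05] F [-0.5 -0.3 -2.8]
shift to (0.5623, 0.022, 0.11) [-0.2861  0.1067  0.1132]
```

In the tool's units: -0.286 m / 0.8 = -0.3575, -0.279 m / 0.8 = -0.3488.

Request:
step_hand(increments={"steps": [[0.02,-0.0125,0.0038,0,0,0,0],[0.02,-0.0375,0.0113,0,0,0,0],[0.02,-0.0813,0.025,0,0,0,0],[0.02,-0.1313,0.04,0,0,0,0],[0.02,-0.1813,0.0575,0,0,0,0],[0.02,-0.2313,0.075,0,0,0,0],[0.02,-0.2813,0.0963,0,0,0,0],[0.02,-0.325,0.1163,0,0,0,0],[0.02,-0.3488,0.1288,0.025,0,0,0],[0.02,-0.3575,0.1319,0.0625,0,0,0],[0.02,-0.3575,0.1319,0.1,0,0,0],[0.02,-0.3575,0.1319,0.125,0,0,0],[0.02,-0.3575,0.1319,0.1338,0,0,0],[0.02,-0.3575,0.1319,0.1363,0,0,0],[0.02,-0.3575,0.1319,0.1363,0,0,0],[0.02,-0.3575,0.1319,0.1363,0,0,0]]})

```text
time: 36.8
position: [0.5627, 0.0224, 0.1163]
tool_rot: [0.001, 0.707, 0.707, 0.001]
wrist_force: [0.1, 1.4, -2.1]
width: 0.0263
finger_force: 59.6
```

```bash
python3 -c "
from h import *
state(); shift(.5623,.022,.110)"
```

```text
t 36.8 pos [0.5627 0.0224 0.1163] x [ 0.001  1.    -0.   ] y [ 1.    -0.001  0.002] w 0.0263 q [-0.07  0.39 -0.14  1.03 -0.    1.5 ] F [ 0.1  1.4 -2.1]
shift to (0.5623, 0.022, 0.11) [-0.0004 -0.0004  0.0063]
```

In the tool's units: 0.0065 m / 0.8 = 0.0081, 0.006 m / 0.8 = 0.0075.

Request:
step_hand(increments={"steps": [[0.02,0,0,0.0025,0,0,0],[0.02,0,0,0.0044,0,0,0],[0.02,0,0,0.0063,0,0,0],[0.02,0,0,0.0075,0,0,0],[0.02,0,0,0.0081,0,0,0],[0.02,0,0,0.0081,0,0,0]]})

```text
time: 37.4
position: [0.5627, 0.0224, 0.1109]
tool_rot: [0.001, 0.707, 0.707, 0.001]
wrist_force: [-3.0, -0.5, 9.8]
width: 0.0264
finger_force: 60.9
```

In the tool's units: 0.293 m / 0.8 = 0.3663, -0.1815 m / 0.8 = -0.2269.

Request:
step_hand(increments={"steps": [[0.055,0,0,0,0,0,0],[0.055,0,0,0,0,0,0],[0.055,0,0,0,0,0,0],[0.055,0,0,-0.025,0,0,0],[0.055,0,0,-0.075,0,0,0],[0.055,0,0,-0.125,0,0,0],[0.055,0.0375,-0.025,-0.15,0,0,0],[0.055,0.0813,-0.0525,-0.15,0,0,0],[0.055,0.125,-0.08,-0.15,0,0,0],[0.055,0.1688,-0.1075,-0.15,0,0,0],[0.055,0.2125,-0.135,-0.15,0,0,0],[0.055,0.2563,-0.1625,-0.15,0,0,0],[0.055,0.3,-0.1875,-0.15,0,0,0],[0.055,0.3438,-0.2125,-0.125,0,0,0],[0.055,0.3625,-0.225,-0.0875,0,0,0],[0.055,0.3663,-0.2269,-0.0625,0,0,0],[0.055,0.3663,-0.2269,-0.0625,0,0,0],[0.055,0.3663,-0.2269,-0.0625,0,0,0]]})

```text
time: 39.2
position: [0.3803, 0.3154, 0.1586]
tool_rot: [0.0, 0.707, 0.707, -0.0]
wrist_force: [0.2, 0.1, -0.0]
width: 0.0551
finger_force: 0.0
```

```bash
python3 -c "
from h import *
state(); shift(.381,.3153,.104)"
```

```text
t 39.2 pos [0.3803 0.3154 0.1586] x [ 0.001  1.    -0.001] y [ 1.    -0.001 -0.001] w 0.0551 q [ 0.56  0.24 -0.25  1.09 -0.    2.14] F [ 0.2  0.1 -0. ]
shift to (0.381, 0.3153, 0.104) [-0.0001  0.0007  0.0546]
```

In the tool's units: 0.0545 m / 0.8 = 0.0681, 0.045 m / 0.8 = 0.0563.

Request:
step_hand(increments={"steps": [[0.055,0,0,0.0313,0,0,0],[0.055,0,0,0.0563,0,0,0],[0.055,0,0,0.0681,0,0,0],[0.055,0,0,0.0681,0,0,0],[0.02,0,0,0.0681,0,0,0],[0.02,0,0,0.0681,0,0,0],[0.02,0,0,0.0681,0,0,0],[0.02,0,0,0.0681,0,0,0],[0.02,0,0,0.0681,0,0,0],[0.02,0,0,0.0681,0,0,0]]})

```text
time: 40.2
position: [0.3816, 0.3165, 0.1058]
tool_rot: [0.0, 0.707, 0.707, 0.002]
wrist_force: [-0.8, -0.8, 5.9]
width: 0.0261
finger_force: 58.7
```

Request:
step_hand(increments={"steps": [[0.02,0,0,-0.0125,0,0,0],[0.02,0,0,-0.0375,0,0,0],[0.02,0,0,-0.075,0,0,0],[0.02,0,0,-0.1125,0,0,0],[0.02,0,0,-0.15,0,0,0],[0.02,0,0,-0.1813,0,0,0],[0.02,0,0,-0.2,0,0,0],[0.02,0,0,-0.2,0,0,0],[0.02,0,0,-0.2,0,0,0]]})

```text
time: 41.1
position: [0.3805, 0.3157, 0.2639]
tool_rot: [0.0, 0.707, 0.707, 0.0]
wrist_force: [-1.0, 0.5, -1.8]
width: 0.0267
finger_force: 59.3
```

```bash
python3 - <<'E'
from h import *
state(); shift(.591,-.0405,.110)
E
```

```text
t 41.1 pos [0.3805 0.3157 0.2639] x [0.001 1.    0.   ] y [ 1.    -0.001  0.   ] w 0.0267 q [ 0.56  0.2  -0.02  1.35 -0.    2.14] F [-1.   0.5 -1.8]
shift to (0.591, -0.0405, 0.11) [-0.356   0.2109  0.154 ]
```

In the tool's units: -0.356 m / 0.8 = -0.445, 0.062 m / 0.8 = 0.0775.

Request:
step_hand(increments={"steps": [[0.02,-0.0113,0.0063,0,0,0,0],[0.02,-0.0325,0.0163,0,0,0,0],[0.02,-0.07,0.035,0,0,0,0],[0.02,-0.1125,0.0563,0,0,0,0],[0.02,-0.1563,0.0775,0,0,0,0],[0.02,-0.2,0.1,0,0,0,0],[0.02,-0.2438,0.1225,0,0,0,0],[0.02,-0.2875,0.145,0,0,0,0],[0.02,-0.3313,0.1675,0,0,0,0],[0.02,-0.375,0.19,0,0,0,0],[0.02,-0.41,0.2163,0,0,0,0],[0.02,-0.4325,0.2413,0,0,0,0],[0.02,-0.4438,0.2575,0.0125,0,0,0],[0.02,-0.445,0.2631,0.0438,0,0,0],[0.02,-0.445,0.2631,0.0875,0,0,0],[0.02,-0.445,0.2631,0.125,0,0,0],[0.02,-0.445,0.2631,0.1563,0,0,0],[0.02,-0.445,0.2631,0.175,0,0,0],[0.02,-0.445,0.2631,0.1838,0,0,0],[0.02,-0.445,0.2631,0.1863,0,0,0]]})

```text
time: 43.1
position: [0.5891, -0.0401, 0.1133]
tool_rot: [-0.001, 0.707, 0.707, -0.001]
wrist_force: [0.0, -0.2, -1.6]
width: 0.0263
finger_force: 59.4
```

Request:
step_hand(increments={"steps": [[0.02,0,0,0,0,0,0],[0.02,0,0,0,0,0,0]]})

```text
time: 43.3
position: [0.5914, -0.0406, 0.116]
tool_rot: [0.001, 0.707, 0.707, 0.001]
wrist_force: [-0.1, -0.4, -0.9]
width: 0.0266
finger_force: 59.4
```

```bash
python3 -c "
from h import *
state(); shift(.591,-.0405,.110)"
```

```text
t 43.3 pos [ 0.5914 -0.0406  0.116 ] x [ 0.001  1.    -0.   ] y [ 1.    -0.001  0.002] w 0.0266 q [-0.18  0.45 -0.05  1.07 -0.    1.4 ] F [-0.1 -0.4 -0.9]
shift to (0.591, -0.0405, 0.11) [ 0.0001 -0.0004  0.006 ]
```

In the tool's units: 0.006 m / 0.8 = 0.0075, 0.0055 m / 0.8 = 0.0069.

Request:
step_hand(increments={"steps": [[0.02,0,0,0.0025,0,0,0],[0.02,0,0,0.0044,0,0,0],[0.02,0,0,0.0056,0,0,0],[0.02,0,0,0.0069,0,0,0],[0.02,0,0,0.0075,0,0,0],[0.02,0,0,0.0075,0,0,0]]})

```text
time: 43.9
position: [0.5913, -0.0408, 0.1108]
tool_rot: [0.001, 0.707, 0.707, 0.001]
wrist_force: [-2.8, -0.2, 8.1]
width: 0.0263
finger_force: 60.4
```

In the tool's units: 0.29 m / 0.8 = 0.3625, 0.26 m / 0.8 = 0.325.

Request:
step_hand(increments={"steps": [[0.055,0,0,0,0,0,0],[0.055,0,0,0,0,0,0],[0.055,0,0,0,0,0,0],[0.055,0,0,-0.025,0,0,0],[0.055,0,0,-0.075,0,0,0],[0.055,0,0,-0.125,0,0,0],[0.055,0,0,-0.175,0,0,0],[0.055,0.025,-0.025,-0.2,0,0,0],[0.055,0.075,-0.0375,-0.2,0,0,0],[0.055,0.1375,-0.05,-0.2,0,0,0],[0.055,0.2,-0.0625,-0.2,0,0,0],[0.055,0.2625,-0.075,-0.2,0,0,0],[0.055,0.325,-0.075,-0.2,0,0,0],[0.055,0.3625,-0.075,-0.2,0,0,0],[0.055,0.3625,-0.075,-0.2,0,0,0],[0.055,0.3625,-0.075,-0.2,0,0,0]]})

```text
time: 45.5
position: [0.5306, 0.25, 0.2685]
tool_rot: [0.0, 0.707, 0.707, -0.0]
wrist_force: [-0.1, 0.0, 1.0]
width: 0.0551
finger_force: 0.0
```

```bash
python3 - <<'E'
from h import *
state(); p=cam('top'); a=cv2.resize(p['frame'][110:310,60:460],(800,400),interpolation=cv2.INTER_CUBIC); cv2.imwrite('pics/fin.png',a[:,:,::-1])
clusters(p,[(.125,.15),(.08,.11),(.039,.045)],(.5,.65),(-.38,.15))
p=cam('scene'); save(p,'fins.png')
E
```

```text
t 45.5 pos [0.5306 0.25   0.2685] x [-0.001  1.    -0.001] y [ 1.     0.001 -0.001] w 0.0551 q [ 0.33  0.4   0.27  1.44 -0.    1.9 ] F [-0.1  0.   1. ]
(0.125, 0.15) 209 mean [0.6103 0.0697 0.1387] circ 611.3 69.9 15.1 hsv [109. 190. 138.]
(0.125, 0.15) 206 mean [ 0.5903 -0.0412  0.1387] circ 591.1 -41.4 14.8 hsv [ 27. 207. 168.]
(0.125, 0.15) 203 mean [0.5618 0.0219 0.1388] circ 562.1 22.0 14.8 hsv [  1. 204. 154.]
(0.08, 0.11) 233 mean [0.6037 0.0662 0.0936] circ 611.1 69.8 24.0 hsv [ 30.  16. 118.]
(0.08, 0.11) 236 mean [ 0.585  -0.0395  0.0934] circ 590.8 -41.6 24.0 hsv [ 27.  19. 124.]
(0.08, 0.11) 242 mean [0.5574 0.0201 0.0935] circ 562.0 21.6 23.6 hsv [ 23.  20. 121.]
(0.08, 0.11) 375 mean [ 0.5248 -0.308   0.0919] circ 524.9 -308.7 21.6 hsv [ 27.  18. 157.]
(0.039, 0.045) 1017 mean [ 0.5381 -0.307   0.0415] circ 524.8 -310.5 54.8 hsv [  0.   2. 144.]
```

View pics/fin.png

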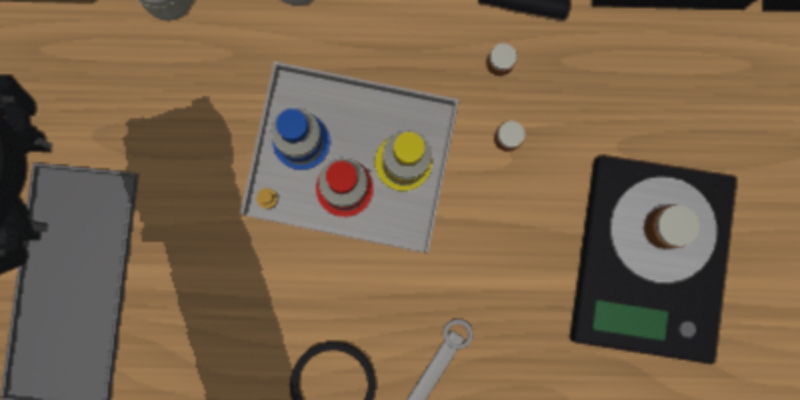

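View pics/fins.png

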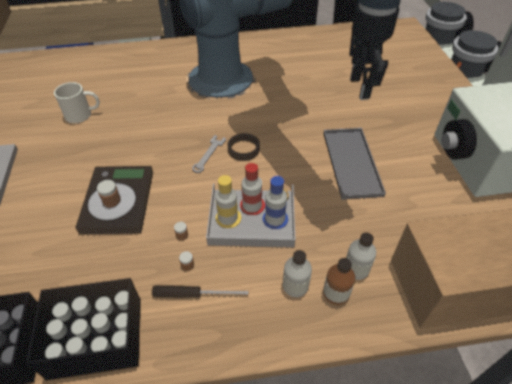

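The red (341,178), yellow (408,147) and blue (293,125) bottles stand upright on their own discs, within about 2 mm of their starting places. The jar stands on the pan at (675,227), and the gripper is clear.

```bash
python3 -c "
from cell import env
print(env.finish_job())"
```

```text
the job is handed in; nothing more can be done
None
```

The job is handed in at about 46 s: the jar stands in the middle of the balance pan (about 2 mm off by depth), all three bottles are upright on their own colour discs (within about 2 mm), and everything is released with the gripper clear.

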